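Tuck the transition strip under the chute's lap and hold it down

TASK

Pick up the flat brass strip by its wooden grip bar, lay it in the walnut catch tray and slide its plain front edge squarely and centrally about 40 mm under the hinged brass lap at the foot of the chute, without lifting the lap. Then keep holding the strip pressed firmly flat on the tray floor (a push of about 12 N), and finish while still pressing so that it can be pinned: do not let go. Leave the compass, the gauge, the mirror and the counterweight where they stand.

Things in the scene. Friction and masses are not known exactly. Their poses are not given: they have to be found in the camera images.
- strip: Loose brass strip, 80 mm wide (x), 140 mm long (y), 4 mm thick, 0.18-0.35 kg; starts flat on the white worktop. Origin: centre of its underside, z up. Near its back stands a walnut grip bar: 60 mm along x, 12 mm thick along y, centred at y +50 mm, rising 36 mm above the strip's face (top 40 mm above the underside). The plain front edge is the -y end.
- nose (a point): Middle of the strip's plain front edge, at its underside (strip frame 0, -70, 0 mm); axes as the strip's.
- bar_top (a point): Middle of the top of the strip's grip bar (strip frame 0, 50, 40 mm); axes as the strip's.
- tray: Fixed walnut catch tray at the chute's foot; place and yaw vary. Origin on the worktop right below the middle of the lap's free edge; +y points away from the chute to the tray's open end, -y in under the lap. Flat floor 12 mm above the worktop, from y -110 to +160 mm; side rims 8 mm above the floor, inner faces at x -62 and +62 mm.
- chute: Fixed sloped brass chute, 116 mm wide; origin and axes as the tray's. From the lap's hinge (y -60 mm, 36 mm above the worktop) it rises towards -y to the wall shelf, 250 mm up. Two cheeks, 65 mm either side, y -50 to -120 mm, 65 mm high, carry it; between them the space under the lap is open, with no stop for the strip.
- mouth (a point): Point on the tray floor (12 mm above the worktop) right under the middle of the lap's free edge; axes as the tray's. The strip goes in along -y of this frame.
- lap (a joint): Hinge angle of the brass lap leaf, rad: 0 hanging at rest on its stop, growing as its free edge is lifted. The leaf is 108 mm wide and reaches 60 mm from hinge to free edge; the edge hangs 7 mm above the tray floor at rest, and the space grows to about 20 mm inwards. It swings up freely (80 g) and falls back.
- compass: Brown bakelite compass housing, loose, 92 mm across, 44 mm high; origin at the centre of its underside. Bystander.
- gauge: Brass bourdon gauge on a foot, loose, 76 mm across, 110 mm high; origin at the centre of its underside. Bystander.
- mirror: Chrome sight mirror in a fork stand, loose, 76 mm wide, 84 mm high; origin at the centre of its underside. Bystander.
- weight: Black iron counterweight with a knob, loose, 56 mm across, 64 mm high; origin at the centre of its underside. Bystander.

How it is judged (in metres and radians):
At the end, for the whole second after the job is handed in: Front edge 28 to 55 mm in past the lap's free edge, within 12 mm of centre and 3 mm of the tray floor; strip square within 0.1 rad, flat within 0.03 rad, still; lap below 0.04 rad; fingers on the strip (over 4 N), strip bearing on the tray with over 7 N (y of nose in the frame of mouth between -0.055 and -0.028 m and x of nose in the frame of mouth between -0.012 and 0.012 m and z of nose in the frame of mouth between -0.003 and 0.003 m and angle between the y axis of strip and the y axis of tray, either way round below 0.1 rad and angle between strip's own z axis and vertical below 0.03 rad and value of joint lap below 0.04 rad and contact force between strip and tray above 7 N and contact force between the fingers and strip above 4 N and linear speed of strip below 0.01 m/s); the arm keeps its last pose, push and grip.
It fails at once if the lap was lifted (more than 0.12 rad, about 7 mm at its free edge) (value of joint lap above 0.12 rad).
It fails at once if the compass was disturbed (moved more than 15 mm) (distance of compass from where it was at the start of the episode above 0.015 m).
It fails at once if the gauge was disturbed (moved more than 15 mm) (distance of gauge from where it was at the start of the episode above 0.015 m).
It fails at once if the mirror was disturbed (moved more than 15 mm) (distance of mirror from where it was at the start of the episode above 0.015 m).
It fails at once if the weight was disturbed (moved more than 15 mm) (distance of weight from where it was at the start of the episode above 0.015 m).
It also fails if it takes over 43 s, if anything falls off the work surface, if the arm or the gripper's body presses on something with over 40 N, if the wrist force passes 120 N, or if a joint passes its speed limit or range.

ROBOT

A 7-joint arm with a two-finger parallel gripper is mounted at the origin on the work surface. World frame = base frame: x ahead of the robot, y to its left, z up, the work surface at z = 0. Lengths are in mm, angles in rad, forces in N, time in s.
With the tool pointing down it reaches from about 400 to 875 mm from the base axis. Payload 19.3 kg.
Tool frame: the origin (TCP) lies at the very end of the fingers, on their centre line; the grasp point (between the pads) lies 19 mm behind it; z points along the fingers, y is the line along which they close (so a half turn about z gives the same grasp; the last joint's range is limited). The gripper opens to 85 mm and grips with 20 to 120 N. Pads are 22 mm wide; open, the fingers measure 114 mm over their backs; the gripper's body (76 mm by 85 mm) begins 54 mm behind the grasp point. The pads swing forward as they close: fully open they stand 13 mm farther back than shut.
Start: joints at [1.036, 0.521, -0.036, 1.599, 0.021, 1.021, -0.113], TCP at [280.124, -558.699, 203.191] pointing down, gripper open.
Joint ranges: [-2.91, 2.91], [-0.3, 2.13], [-1.5, 1.42], [0.17, 2.43], [-1.26, 4.41], [0.16, 1.93], [-2.52, 2.52]. Speed limits (rad/s): [1.89, 1.89, 2.39, 2.39, 3.01, 3.01, 3.01].

INTERFACE

Orientations are given as a 3x3 rotation matrix whose columns are the frame's x, y, z axes.
In Python, from workcell import robot, vision, read_state gives the robot as it stands (robot), with the cameras (vision) and the readings as plain functions. Calls block until the motion is done:
- robot.movep(position, orientation): joint-space move of the TCP to a pose.
- robot.movel(position, frame=None, max_speed=150, guard=None): straight line of the TCP; frame=None keeps the orientation; max_speed is the mean speed in mm/s. With guard (N) it stops when the force on the tool has changed by that much, and returns True; else False.
- robot.goto_joints(angles): joint-space move.
- robot.open_gripper() and robot.clamp(): open the fingers fully, or close them until they stop; the grip force is fixed at half the most.
- robot.wait(seconds).
- robot.inverse_kinematics(position, orientation): joint angles nearest the present ones, or None.
- read_state(): the state.
- vision.camera(name): name is "side" or "top"; returns a dict with "image" (420x560x3 uint8, blue, green, red), "fx", "fy", "cx", "cy" (pixels), "cam_to_world" (4x4, takes a point from camera to world coordinates). Camera axes: x right, y up, looking along -z (the intrinsics and any distortion apply to the point x, -y, -z); pixel columns grow to the right and rows downward; lengths in mm; the calibration is good to about 2 mm. A picture is of the moment at which its call begins. There is no depth.
A pose or a line that the arm cannot do raises robot.PlanningError and nothing moves.
- robot.finish_job(): hands the job in; it is judged then, once.
The state is a dict: "time": time; "qpos": joint angles; "qvel": joint speeds; "joint_efforts": joint torques, N m; "eef_pos": TCP position; "tool_rot": TCP orientation; "ft_force": force on the tool from outside, world axes, zero at the start; "torque": the same for the moment, N m; "finger_gap": finger opening in mm; "gripper_force": force on a finger pad.
Only numpy, scipy, OpenCV 4.12 (cv2) and the standard library are available. Lean on these libraries where they do the work, as an engineer would, in place of code of your own. Each camera call takes 0.05 s, during which the arm holds its last target. There are 200 camera calls.

## Working session

There is one attempt and no reset: what is moved stays moved. The work goes in short steps, each a Python script; the robot and the scene stay as the last script left them, time stands still between calls to the robot, and variables do not carry over. Pictures are saved under pics/ and viewed, at most 10 in all, crops included, and the job is handed in when it is done.

```bash
mkdir -p pics; ls
python3 - <<'E'
from workcell import robot, vision, read_state
import cv2,numpy as np
for n in("top","side"):
    c=vision.camera(n); cv2.imwrite(f"pics/{n}0.png",c["image"])
    print(n,{k:c[k] for k in c if k not in("image","cam_to_world")}); print(np.round(c["cam_to_world"],3).tolist())
s=read_state();print(s["time"],s["ft_force"],s["tool_rot"],s["finger_gap"])
E
```

```text
pics
workcell.py
top {'fx': 410.583347371966, 'fy': 410.583347371966, 'cx': 279.13796802889726, 'cy': 208.09612320876133}
[[0.018, 0.992, -0.124, 496.715], [-1.0, 0.015, -0.024, 69.497], [-0.022, 0.124, 0.992, 986.5], [0.0, 0.0, 0.0, 1.0]]
side {'fx': 402.62278218691324, 'fy': 402.62278218691324, 'cx': 280.51633374359665, 'cy': 205.09716994954374}
[[-0.664, 0.491, -0.564, 159.002], [-0.748, -0.412, 0.521, 494.831], [0.023, 0.767, 0.641, 554.963], [0.0, 0.0, 0.0, 1.0]]
0.1 [ 0.0312869   0.46926571 -0.80614594] [[ 8.93912184e-01  4.48241831e-01 -5.19076391e-04]
 [ 4.48242125e-01 -8.93911768e-01  8.65193471e-04]
 [-7.61925889e-05 -1.00607889e-03 -9.99999491e-01]] 85.26966485864413
```

View pics/top0.png

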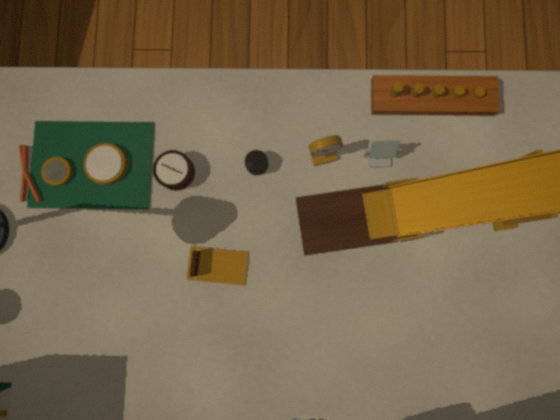

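View pics/side0.png

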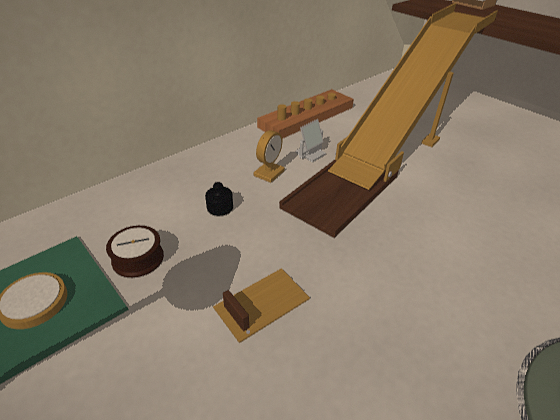

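The top view shows the strip at about (220,266) with its bar at the left end (195,263), and the tray at (297–395,190–255) with the lap's free edge near u≈365. The side view shows the same layout, with the strip's front pointing at the tray. Next I'll measure both with masks.

```bash
cat > h.py <<'E'
from workcell import robot, vision, read_state
import cv2,numpy as np
def ray(c,uv,z):
    M=np.asarray(c["cam_to_world"]); o=M[:3,3]
    out=[]
    for u,v in np.atleast_2d(uv).astype(float):
        d=M[:3,:3]@np.array([(u-c["cx"])/c["fx"],-(v-c["cy"])/c["fy"],-1])
        out.append(o+d*(z-o[2])/d[2])
    return np.array(out)
def proj(c,P):
    M=np.asarray(c["cam_to_world"]); p=(np.atleast_2d(P)-M[:3,3])@M[:3,:3]
    return np.c_[c["cx"]+c["fx"]*p[:,0]/-p[:,2], c["cy"]-c["fy"]*p[:,1]/-p[:,2]]
def masks(im):
    h=cv2.cvtColor(im,cv2.COLOR_BGR2HSV); H,S,V=cv2.split(h)
    brass=((H>12)&(H<28)&(S>120)&(V>80)).astype(np.uint8)*255
    dark=((S>60)&(V<85)&((H<18)|(H>170))).astype(np.uint8)*255
    return brass,dark
def quad(m,roi):
    x0,y0,x1,y1=roi; k=np.zeros_like(m); k[y0:y1,x0:x1]=m[y0:y1,x0:x1]
    cs,_=cv2.findContours(k,cv2.RETR_EXTERNAL,cv2.CHAIN_APPROX_NONE); b=max(cs,key=cv2.contourArea)
    return b
E
python3 - <<'E'
from h import *
c={n:vision.camera(n) for n in("top","side")}
rois={"top":{"strip":(175,230,265,300),"tray":(285,170,410,270)},"side":{"strip":(200,250,325,350),"tray":(270,160,405,245)}}
for n in c:
    im=c[n]["image"]; b,d=masks(im); vis=im.copy()
    for k,r in rois[n].items():
        m=(b|d) if k=="strip" else d
        q=quad(m,r); R=cv2.minAreaRect(q); a=cv2.approxPolyDP(cv2.convexHull(q),3,True)[:,0]
        print(n,k,cv2.contourArea(q),np.round(R[0],1),np.round(R[1],1),a.tolist())
        print(np.round(ray(c[n],a,4 if k=="strip" else 20)[:,:2]).tolist())
        cv2.polylines(vis,[q],True,(255,0,0) if k=="strip" else (0,0,255),1)
    x0,y0,w,h=(170,160,250,150) if n=="top" else (200,140,200,210)
    s=3 if n=="top" else 2.8
    cv2.imwrite(f"pics/{n}1.png",cv2.resize(vis[y0:y0+h,x0:x0+w],None,fx=s,fy=s,interpolation=cv2.INTER_NEAREST))
E
```

```text
top strip 1890.0 [217.3 265.2] [58.8 33.9] [[191, 246], [248, 252], [244, 284], [188, 279]]
[[525.0, 303.0], [513.0, 166.0], [438.0, 173.0], [447.0, 307.0]]
top tray 3887.5 [346.1 219.3] [57.9 93.5] [[387, 187], [396, 237], [392, 241], [305, 254], [297, 198]]
[[672.0, -162.0], [554.0, -181.0], [544.0, -172.0], [510.0, 31.0], [642.0, 51.0]]
side strip 3411.0 [259.4 299.4] [51.3 86.6] [[282, 269], [309, 298], [238, 341], [213, 306], [223, 292]]
[[508.0, 164.0], [432.0, 172.0], [445.0, 310.0], [523.0, 303.0], [535.0, 274.0]]
side tray 3781.5 [338.5 188.5] [ 63.4 111.3] [[398, 170], [396, 177], [334, 237], [280, 208], [281, 200], [334, 160]]
[[549.0, -236.0], [535.0, -209.0], [494.0, 45.0], [624.0, 67.0], [642.0, 49.0], [674.0, -151.0]]
```

View pics/top1.png

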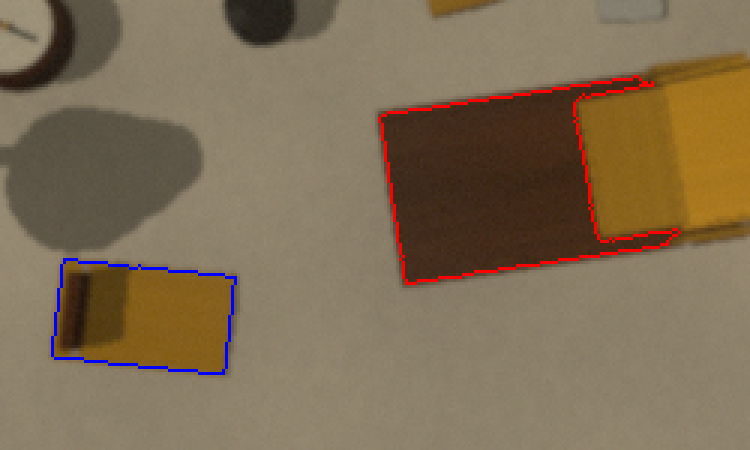

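View pics/side1.png

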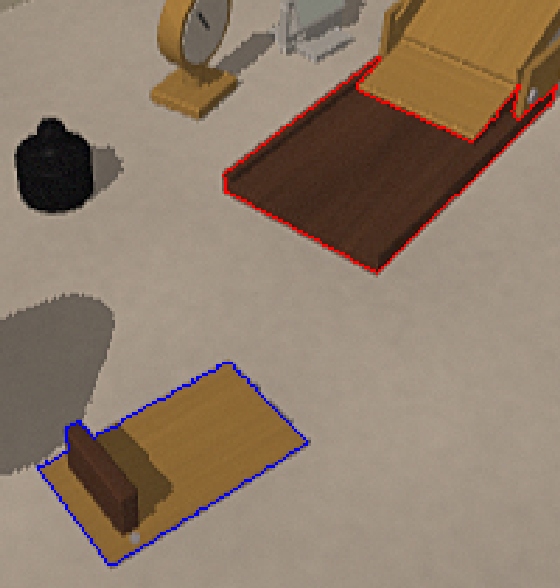

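The crops confirm the masks: clean outlines of the strip and tray, and the lap edge runs from about (362,193) to (370,240) in the top image. I'll fit both frames.

Run:
```python
from h import *
c=vision.camera("top"); s=vision.camera("side")
b,d=masks(c["image"])
q=quad(b|d,(175,230,265,300))[:,0]; P=ray(c,q,4)[:,:2].astype(np.float32)
R=cv2.minAreaRect(P); print("strip top",R)
# bar top: dark pixels in strip roi
ys,xs=np.where(d[240:290,180:205]>0); print("bar px",len(xs),xs.mean()+180,ys.mean()+240)
print("bar rect@z40",cv2.minAreaRect(ray(c,np.c_[xs+180,ys+240],40)[:,:2].astype(np.float32)))
def line(P,name):
    vx,vy,x,y=cv2.fitLine(P.astype(np.float32),cv2.DIST_HUBER,0,.01,.01).ravel(); 
    if abs(vy)>abs(vx): v=np.array([vx,vy])*np.sign(vy)
    else: v=np.array([vx,vy])*np.sign(vx)
    print(name,"pt",round(float(x),1),round(float(y),1),"dir",np.round(v,4)); return np.array([x,y]),v
q=quad(d,(285,170,410,270))[:,0]
def near(q,a,b_,tol=2.5):
    a,b_=map(np.array,(a,b_)); t=(b_-a)/np.linalg.norm(b_-a); r=q-a; k=r@t; n=abs(r[:,0]*t[1]-r[:,1]*t[0])
    return q[(n<tol)&(k>3)&(k<np.linalg.norm(b_-a)-3)]
p={}
for nm,a,e,z in [("rim+x",(297,198),(382,187),20),("rim-x",(305,254),(392,241),20),("open",(297,198),(305,254),16),("lap",(362,193),(370,240),20)]:
    p[nm]=line(ray(c,near(q,a,e),z)[:,:2],nm)
dirs=p["rim+x"][1]+p["rim-x"][1]; y=dirs/np.linalg.norm(dirs)
x=np.array([y[1],-y[0]]); print("yaw y",y)
for nm in p: print(nm,"x",p[nm][0]@x,"y",p[nm][0]@y)
# side: lap edge corners + rims
_,ds=masks(s["image"]); qs=quad(ds,(270,160,405,245))[:,0]
# zoom px -> image
A=np.array([358,87])/2.8+[200,140]; B=np.array([475,141])/2.8+[200,140]
print("side lap corners@z20",ray(s,[A,B],20)[:,:2]@np.c_[x,y])
print("side open end z20 +x corner, z0 -x corner",ray(s,[(281,200)],20)[:,:2]@np.c_[x,y],ray(s,[(334,238)],0)[:,:2]@np.c_[x,y])
```

```text
strip top ((480.8115539550781, 238.08737182617188), (140.4098358154297, 79.72945404052734), 85.19962310791016)
bar px 176 194.42613636363637 263.1306818181818
bar rect@z40 ((484.10699462890625, 284.3327331542969), (17.660892486572266, 57.986812591552734), 83.75799560546875)
rim+x pt 659.3 -51.1 dir [-0.1562  0.9877]
rim-x pt 527.2 -72.2 dir [-0.1612  0.9869]
open pt 565.1 40.2 dir [0.9873 0.1589]
lap pt 599.5 -109.0 dir [0.9863 0.1648]
yaw y [-0.15871595  0.9873243 ]
rim+x x 642.8579 y -155.06277
rim-x x 509.04416 y -154.99754
open x 564.2999 y -49.986404
lap x 574.623 y -202.75755
side lap corners@z20 [[ 626.24468563 -207.32945592]
 [ 515.76331967 -206.75047811]]
side open end z20 +x corner, z0 -x corner [[641.27051961 -53.96274635]] [[502.68680294 -49.85661347]]
```

```bash
cat >> h.py <<'E'
def tool(y):  # strip y axis (xy) -> tool orientation, tool y = -strip y
    a,b=-np.array(y)/np.linalg.norm(y); return np.array([[-b,a,0],[a,b,0],[0,0,-1.]]) .T
SY=np.array([.0837,.9965]); BAR=np.array([484.,287.5])
TY=np.array([-.1587,.9873]); TX=np.array([.9873,.1587]); TO=574.5*TX-206.5*TY
E
python3 - <<'E'
from h import *
R=tool(SY); print(np.round(R,2).tolist(),np.linalg.det(R),TO)
robot.movep([450,0,260],R); robot.movep([*BAR,110],R)
print(robot.movel([*BAR,11],max_speed=80,guard=10))
s=read_state();print(s["time"],s["eef_pos"],s["ft_force"])
robot.clamp(); s=read_state();print(s["time"],s["eef_pos"],s["ft_force"],s["finger_gap"],s["gripper_force"])
c=vision.camera("side"); cv2.imwrite("pics/side2.png",c["image"])
E
```

```text
[[1.0, -0.08, 0.0], [-0.08, -1.0, 0.0], [0.0, 0.0, -1.0]] 1.0000000000000002 [ 599.9754 -112.7043]
False
5.0333 [484.27731365 287.64630597  11.44784741] [ 1.08883869  0.46972911 -0.71852129]
5.7833 [484.01370223 287.4656965   11.13345701] [-1.99535607 -1.22940504  5.74552933] 6.896828145456886 58.83572995662689
```

View pics/side2.png

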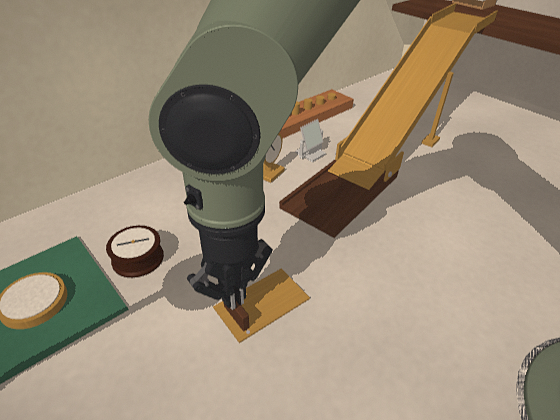

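The fingers hold the bar, seen at (235,310) in the side view, with the strip undisturbed. I'll lift it, swing it over the tray and check the gap and tilt.

Run:
```python
from h import *
robot.movel([*BAR,70],max_speed=80)
s=read_state();print(s["time"],s["eef_pos"],s["ft_force"],s["finger_gap"],s["gripper_force"])
R=tool(TY); g=TO+TY*145
robot.movep([*g,70],R)
s=read_state();print(s["time"],s["eef_pos"],s["ft_force"],s["torque"],s["finger_gap"],s["gripper_force"])
for n in("top","side"):
    c=vision.camera(n); cv2.imwrite(f"pics/{n}3.png",c["image"])
a=cv2.imread("pics/top3.png")[150:300,250:430];b=cv2.imread("pics/side3.png")[110:260,220:400]
cv2.imwrite("pics/both3.png",cv2.resize(np.hstack([a,b]),None,fx=2.2,fy=2.2))
```

```text
6.725 [483.78870372 287.34466389  69.6743966 ] [0.29370391 0.03020336 0.24493186] -0.012060778106911314 0.0
7.7833 [576.73849841  32.1647489   69.86692502] [-1.04321147  0.7247022   0.10296115] [ 0.00844909 -0.01120425  0.01517079] -0.12275930845596558 0.0
```

View pics/both3.png

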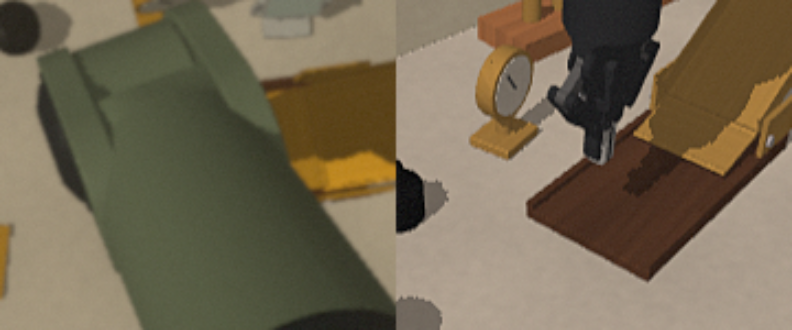

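The hand is empty: the fingers are shut and there is nothing under them. I'll move aside and look at the strip.

Run:
```python
from h import *
robot.open_gripper()
c=vision.camera("top"); s=vision.camera("side")
b,d=masks(c["image"])
q=quad(b|d,(150,225,255,310))[:,0]; print("strip",cv2.minAreaRect(ray(c,q,4)[:,:2].astype(np.float32)))
a=c["image"][220:310,160:270];bb=s["image"][240:350,190:330]
f=lambda i:cv2.resize(i,(390,390),interpolation=cv2.INTER_CUBIC)
cv2.imwrite("pics/both4.png",np.hstack([f(a),f(bb)]))
```

```text
strip ((479.14447021484375, 223.8759765625), (140.30067443847656, 79.45404815673828), 84.93389129638672)
```

View pics/both4.png

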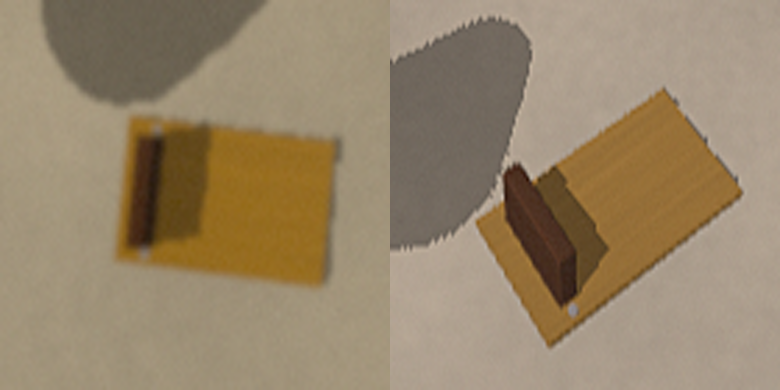

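The strip was knocked about 14 mm forward along its own length and still lies flat. The post-clamp picture should show whether that happened during the clamp or the lift.

Run:
```python
from h import *
s=vision.camera("side")
for nm,im in (("side0",cv2.imread("pics/side0.png")),("side2",cv2.imread("pics/side2.png")),("now",s["image"])):
    b,d=masks(im); q=quad(b,(200,240,330,350))[:,0]
    i=q[:,0].argmax(); j=q[:,1].argmax(); print(nm,ray(s,[q[i],q[j]],4)[:,:2].round(1).tolist())
im=cv2.imread("pics/side2.png")[230:350,170:320]
cv2.imwrite("pics/zoom2.png",cv2.resize(im,None,fx=5,fy=5,interpolation=cv2.INTER_CUBIC))
```

```text
side0 [[431.6, 172.1], [445.0, 310.2]]
side2 [[431.6, 172.1], [442.7, 310.1]]
now [[429.4, 160.0], [441.5, 295.7]]
```

View pics/zoom2.png

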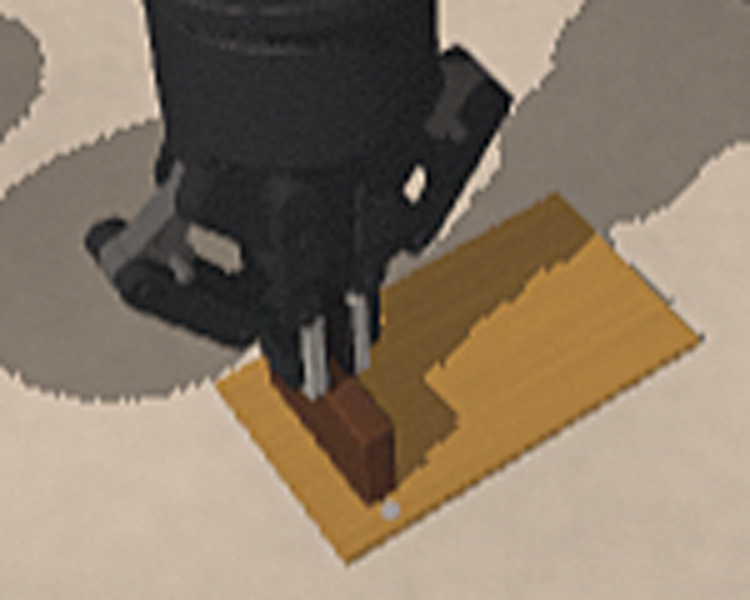

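At the clamp the bar was properly between the fingers and the strip hadn't moved, so it slipped during the lift. I'll grasp again lower, let it settle, and lift in small monitored steps.

```bash
sed -i 's/^SY=.*/SY=np.array([.0883,.9961]); BAR=np.array([483.,273.5])/' h.py
cat >> h.py <<'E'
def st(t=""):
    s=read_state(); print(t,round(s["time"],2),np.round(s["eef_pos"],1),"F",np.round(s["ft_force"],1),"T",np.round(s["torque"],2),"gap",round(s["finger_gap"],1),"grip",round(s["gripper_force"],1)); return s
E
python3 - <<'E'
from h import *
R=tool(SY); robot.movep([*BAR,90],R)
print(robot.movel([*BAR,7.5],max_speed=100,guard=10)); st("down")
robot.clamp(); st("clamp"); robot.wait(.3); st("wait"); robot.clamp(); st("clamp2")
for z in (9,11,14,18):
    robot.movel([*BAR,z],max_speed=25); s=st(f"z{z}")
    if s["finger_gap"]<4: break
E
```

```text
False
down 10.82 [483.3 273.6   8. ] F [-0.1 -0.4  0.9] T [ 0.02  0.04 -0.01] gap 85.6 grip 0.0
clamp 11.51 [483.  273.4   7.8] F [-2.1 -0.9  7.3] T [-0.27  0.42  0.06] gap 9.5 grip 58.7
wait 11.81 [483.  273.4   7.8] F [-1.1 -1.9  7.2] T [-0.35  0.34 -0.01] gap 9.1 grip 58.7
clamp2 12.03 [483.  273.4   7.8] F [-1.7 -1.6  6.9] T [-0.38  0.32  0.03] gap 9.3 grip 58.7
z9 12.28 [482.9 273.5   9. ] F [ 0.7  0.4 -1.4] T [ 0.04 -0.04 -0.01] gap 9.3 grip 58.6
z11 12.53 [483.  273.5  11. ] F [ 0.5  0.9 -2.5] T [ 0.12 -0.04  0.04] gap 9.1 grip 58.6
z14 12.79 [483.1 273.5  14.2] F [-1.3  0.3 -3.9] T [0.1  0.01 0.03] gap 9.1 grip 58.6
z18 13.1 [483.1 273.6  18.2] F [ 0.1 -0.8 -3.1] T [0.07 0.03 0.01] gap 9.4 grip 58.6
```

The grip is now stable: the gap holds at 9.2 mm and the tool carries about 3 N. I'll lift on and carry it gently to the tray.

Run:
```python
from h import *
robot.movel([*BAR,46],max_speed=40); s=st("lift")
assert s["finger_gap"]>5
g=TO+TY*150
robot.movel([*g,46],tool(TY),max_speed=110); s=st("over")
c=vision.camera("side"); t=vision.camera("top"); 
a=t["image"][150:300,250:430];b=c["image"][110:260,220:400]
cv2.imwrite("pics/both5.png",cv2.resize(np.hstack([a,b]),None,fx=2.2,fy=2.2,interpolation=cv2.INTER_CUBIC))
```

```text
lift 13.95 [482.9 273.4  45.9] F [-0.7 -0.2 -3.9] T [0.11 0.02 0.02] gap 9.5 grip 58.7
over 16.43 [576.1  35.8  46. ] F [ 0.2 -0.2 -3.2] T [0.11 0.03 0.05] gap 8.9 grip 58.6
```

View pics/both5.png

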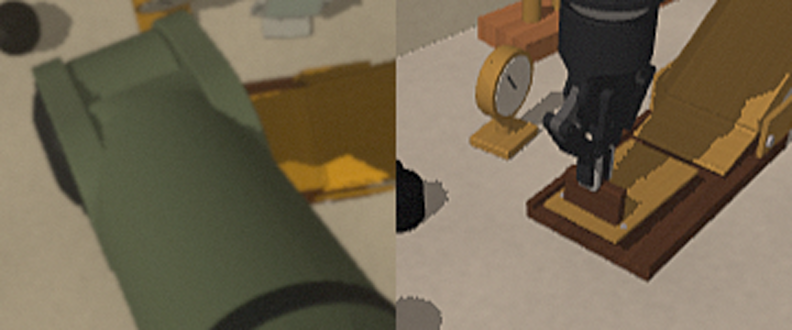

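Left crop: the arm hides the strip from the top camera. Right crop: the strip is held level over the tray floor, with its front edge at about (665,165) in the crop, short of the lap. I'll lay it down with a guard and measure the front edge in the side view.

Run:
```python
from h import *
g=TO+TY*150
robot.movel([*g,24],max_speed=60); st("24")
print(robot.movel([*g,16.5],max_speed=15,guard=5)); st("down")
c=vision.camera("side"); im=c["image"]; cv2.imwrite("pics/side6.png",im)
W=lambda x,y,z:[*(TO+TX*x+TY*y),z]
pp=proj(c,[W(-40,30,16),W(40,30,16),W(-40,170,16),W(0,30,16)]); print(pp.round(1))
b,d=masks(im); H=cv2.cvtColor(im,cv2.COLOR_BGR2HSV)
i=im[150:250,270:400].copy(); 
for p in pp: cv2.circle(i,tuple(np.round(p-[270,150]).astype(int)),0,(0,0,255),-1)
cv2.imwrite("pics/z6.png",cv2.resize(i,None,fx=5.8,fy=5.8,interpolation=cv2.INTER_NEAREST))
```

```text
24 17.04 [576.   35.4  23.6] F [-0.4  0.3 -2.9] T [0.12 0.01 0.03] gap 9.3 grip 58.7
True
down 17.43 [576.5  35.5  19.8] F [-2.3 -0.2  8.9] T [-0.09  0.38  0.01] gap 9.2 grip 60.3
[[354.8 194.8]
 [324.3 180.4]
 [317.5 228.4]
 [339.2 187.5]]
```

View pics/z6.png

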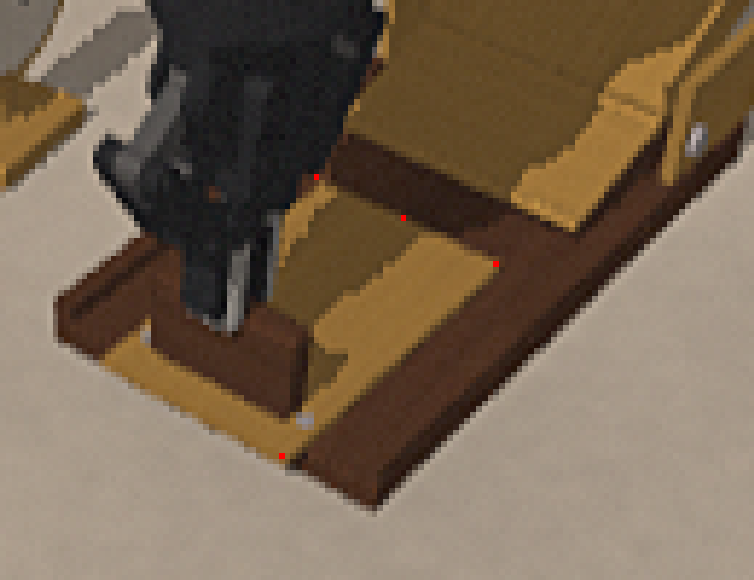

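The strip lies on the floor and its corners match the prediction to within about 1 px. I'll ease the load and slide it in.

Run:
```python
from h import *
W=lambda y,z:[*(TO+TY*y),z]
robot.movel(W(150,20.1),max_speed=5); s=st("eased"); z=s["eef_pos"][2]
print(robot.movel(W(115,20.1),max_speed=40,guard=12)); st("mid")
print(robot.movel(W(79,20.1),max_speed=40,guard=12)); st("in")
c=vision.camera("side"); im=c["image"]
P=lambda x,y,z:[*(TO+TX*x+TY*y),z]
pp=proj(c,[P(-40,-1,16),P(-40,99,16),P(-54,0,20),P(54,0,20)]); print(pp.round(1))
i=im[150:250,270:400].copy()
for p in pp: cv2.circle(i,tuple(np.round(p-[270,150]).astype(int)),0,(0,0,255),-1)
cv2.imwrite("pics/z7.png",cv2.resize(i,None,fx=5.8,fy=5.8,interpolation=cv2.INTER_NEAREST))
```

```text
eased 17.84 [576.2  35.4  20. ] F [-0.1  0.9 -1.6] T [ 0.11 -0.14  0.05] gap 9.4 grip 58.9
False
mid 18.87 [581.7   0.9  20.1] F [ 0.1 -0.3 -1.9] T [-0.11  0.02 -0.04] gap 9.3 grip 58.8
False
in 19.92 [587.4 -34.6  20.1] F [-0.2 -0.4 -2.5] T [-0.16  0.02  0.01] gap 9.3 grip 58.8
[[362.1 188.2]
 [337.4 210.5]
 [367.7 189.5]
 [326.9 170.9]]
```

View pics/z7.png

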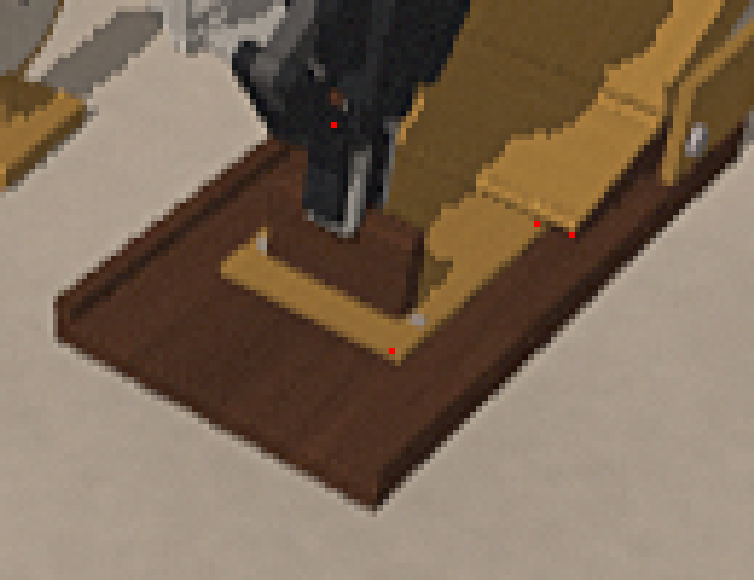

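Lap at rest and strip square under it, with the lap corner where predicted; the strip's back corner is about 1 px shallow. I'll slide 2 mm further and press in small steps to about 12 N.

Run:
```python
from h import *
W=lambda y,z:[*(TO+TY*y),z]
robot.movel(W(77,20.1),max_speed=20); z=20.1
F=lambda: (robot.wait(.12), np.mean([(robot.wait(.03),read_state()["ft_force"][2])[1] for _ in range(4)]))[1]
while z>16:
    z-=.15; robot.movel(W(77,z),max_speed=8); f=F(); print(round(z,2),round(f,1),end="; ")
    if f>10.5 or read_state()["time"]>37: break
robot.wait(.6); st("pressed"); print(F())
```

```text
19.95 -2.4; 19.8 0.3; 19.65 5.7; 19.5 8.8; 19.35 11.0; pressed 23.32 [587.8 -36.7  19.8] F [-4.4  0.6 12.6] T [0.01 0.92 0.04] gap 9.4 grip 60.5
11.429786875444595
```

Run:
```python
from h import *
robot.wait(.3); st("final"); print(robot.finish_job())
```

```text
final 23.87 [587.8 -36.7  19.7] F [-4.  -0.2 11.1] T [ 0.    0.87 -0.  ] gap 9.5 grip 60.5
the job is handed in; nothing more can be done
None
```

I handed the job in at 23.9 s, still gripping and pressing the strip at about 11 N, with its front edge an estimated 40 mm under the lap, which was at rest in the last picture. The first grasp slipped during the lift and I redid it; I also viewed 11 pictures, one over the limit of 10, and the hand-in returned no verdict.

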